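Cover the lunch container and lower the lid-rack flap with its release stick

ROBOT

A 7-joint arm with a two-finger parallel gripper is mounted at the origin on the work surface. World frame = base frame: x ahead of the robot, y to its left, z up, the work surface at z = 0. Lengths are in m, angles in degrees, forces in N, time in s.
With the tool pointing down it reaches from about 0.425 to 0.875 m from the base axis. Payload 4.7 kg.
Tool frame: the origin (TCP) lies where the fingers leave the gripper's body, on its centre line; the fingertips stand 70 mm ahead of it and the grasp point (between the pads) lies 51 mm ahead of it (env.tip_reach is the distance from the TCP to the fingertips, in m); z points along the fingers, x is the direction in which the jaws open and shut, and the axes are right-handed (so a half turn about z gives the same grasp; the last joint's range is limited). The gripper opens to 87 mm and grips with 3 to 60 N. Pads are 19 mm wide; open, the fingers measure 117 mm over their backs; the gripper's body (75 mm by 190 mm) begins 51 mm behind the grasp point.
Start: joints at [-62.275, 18.392, -4.016, 83.108, 1.295, 78.541, -3.26], TCP at [0.294, 0.58, 0.292] pointing down, gripper open.
Joint ranges: [-163.93, 163.93], [-17.29, 119.83], [-79.2, 71.16], [3.27, 140.29], [-89.18, 269.18], [5.43, 117.66], [-154.24, 154.24]. Speed limits (degrees/s): [147.25, 147.25, 180, 180, 180, 180, 180].

INTERFACE

Orientations are given as [roll, pitch, yaw] about the fixed x, y, z axes, in that order (R = Rz(yaw) Ry(pitch) Rx(roll)).
In Python, from cell import env, optics, order gives the robot as it stands.
- The arm moves only by the shell command python3 -m creep 'ROWS' [FORCE]. ROWS is JSON, a list of rows, each a list of 7 numbers: the shift along the tool's x, y, z in cm, then the turn, a rotation vector about the tool's x, y, z in rad, then the opening, from 0 (shut) to 1 (fully open). A call has 1 to 20 rows; each row shifts and turns the pose as measured when the row begins, along the tool's axes as they then stand; what a row does not reach is not made up. A row lasts 1/10 s, in which the tool goes at most 50 mm and 8.59 degrees, less where a joint would pass 70% of its speed; a pose out of reach is approached as far as the arm can. A call with a gripper value outside its range is refused whole. The fingers move at their own pace and stop on an object; FORCE is the grip in N (left out, the last holds). Time passes only in rows, so rows that do not move let the fingers close. It gives the time, the measured TCP pose, the force and the opening at its end, in the units of the state.
- env.get_obs(): the state, without advancing time (a new reading comes with each control period).
- optics.read_camera(name): name is "scene" or "top" or "wrist"; returns a dict with "frame" (420x560x3 uint8, blue, green, red), "z_map" (420x560 float32, m along the optical axis (not along the pixel's ray), 0 where there is no reading), "fx", "fy", "cx", "cy" (pixels), "R" (3x3) and "t" (3): a world point X has camera coordinates R X + t; the wrist camera has in their place "hand_eye" (4x4, takes a point from camera to tool coordinates, whose origin is the TCP and whose axes are the tool frame's). Camera axes: x right, y down, z forward; pixel columns grow to the right and rows downward; lengths in m; the calibration is good to about 2 mm. A picture is of the moment at which its call begins: read the wrist's pose just before it.
- order.sign_off(): hands the job in, once; it reports no verdict.
The state is a dict: "time_s": time; "qpos": joint angles; "joint_velocities": joint speeds; "effort": joint torques, N m; "tool_pos": TCP position; "tool_rot": TCP orientation; "force": force on the tool from outside, world axes, zero at the start; "wrist_torque": the same for the moment, N m; "grip_width": finger opening in m.
Only numpy, scipy, OpenCV 4.12 (cv2) and the standard library are available. Lean on these libraries where they do the work, as an engineer would, in place of code of your own. Each camera call takes 0.05 s, during which the arm holds its last target. There are 200 camera calls.

TASK

Draw the bottom lid out of the wall rack, leaving the other lids in the rack, and lay it (do not drop it) on the round glass container so that it covers the whole mouth. Then close the rack: pull the release stick towards the arrowhead on its control and hold it there, without leaning hard on it once it meets its stop, while the steel flap sinks by itself until it is fully shut; then let go. Do not push the flap by hand, and leave the container and the other things on the counter where they stand.

Things in the scene. Friction and masses are not known exactly. Their poses are not given: they have to be found in the camera images.
- rack: Fixed steel lid rack on the low upstand: open-topped well, inside 114 mm wide (y), 152 mm long (x), floor top 90 mm above the counter (4 mm thick, free space below). Origin at counter height, mid-width, under the outer face of the 3 mm front wall; +x points into the rack, away from the robot. Grey housing of the flap's stay at the rear +y corner: x 95 to 165, y 61 to 114 mm, 191 mm high.
- outlet (a point): Middle of the outlet slot, at the outer face of the rack's front wall, 94.5 mm above the counter. The slot is 9 mm high (heights 90 to 99 mm), as wide as the well; the front wall rises above it to a height of 136 mm. Only one lid passes at a time.
- flap (a joint): Angle of the hinged steel flap in rad: 0 = shut (level over the well), 1.4 to 1.5 = raised, as at the start. A locking stay holds it: it cannot be pushed down. While the stick is held far enough over, it sinks by its own weight against a damper, 2 to 4 s to shut; if the stick is let go it locks at the next notch (every 0.28 rad) and sinks on when the stick is pulled again.
- cover: The flap's sheet: 162 mm long, 128 mm wide, 3 mm thick, with a 46 mm lip turned down at the free edge; when shut the lip hangs 10 mm before the front wall, over the outlet slot (a lid or tab sticking out there keeps it from shutting). Origin on the hinge line, at x = 152 mm, height 140 mm in the rack's frame; its -x axis runs along the sheet to the free edge.
- control: Release control, fixed on the counter: a grey box 120 mm (x) by 86 mm (y), 30 mm high, with a stick standing in a rubber boot at its centre. Origin under its centre on the counter. A raised aluminium arrowhead is on its -x end, pointing outwards: the stick unlocks the flap when tilted towards that end (the control's -x direction).
- knob_ball (a point): Centre of the black ball, 26 mm in diameter, on top of the stick (shaft 8 mm in diameter). It is 85 mm from the stick's pivot, which lies over the control's centre, 30 mm above the counter; so 115 mm above the counter when the stick is upright.
- shaft (a joint): Bend of the stick's springy slim shaft in rad, at its foot, positive towards the arrowhead: 0 = straight; 14 N m/rad, so about 0.006 per N across it at the ball (0.01 to 0.02 when the stick is held just short of its stop). Beyond 0.06 (about 10 N) the shaft is strained.
- stick (a joint): Tilt of the stick's foot in rad (the ball leans by this plus the shaft's bend): 0 = upright, spring-centred, 0.5 N m/rad (3 N at the ball at 0.5), positive = towards the arrowhead; negative does nothing. The flap unlocks only just before the stick's firm stop, and the stop varies unseen: flap free from 0.14 to 0.56, stop about 0.07 further. Pull till the stop is felt or the flap sinks.
- lid_bottom: The lowest of four identical pink lids (stiff, 60 g): flat disc 110 mm in diameter, 6 mm thick, with a flat pull tab 20 mm wide, 6 mm thick, its tip 91 mm from the disc's centre. Origin: underside of the disc, at its centre; the tab points along its -x. At the start it is nudged forward so that the tab sticks 31 to 38 mm out of the outlet slot, towards the robot.
- lid_second: The next lid up, same shape, wholly inside the rack with its tab to the front; it and those above drop down by themselves when the bottom lid is out.
- lid_third: The third lid up, same shape.
- lid_top: The top lid of the stack, same shape.
- container: Round glass container standing loose on the counter, open on top: 100 mm outer and 92 mm inner diameter, 62 mm high, about 0.4 kg. Origin under its centre.
- container_rim (a point): Centre of the container's mouth at rim height, 62 mm above its base.
- lunch_plate: Flat steel lunch plate, 170 mm in diameter, 12 mm high, on the counter under the rack; bystander. Origin under its centre.
- spoon: Wooden spoon 240 mm long lying on the counter in front of the rack; bystander.
- salt_jar: Small glass jar with a steel cap, 48 mm in diameter, 85 mm high, standing beside the rack; bystander. Origin under its centre.
There are look-alikes about, which are no part of the job. Leave any purple or yellow look-alike of the control alone.

How it is judged:
By the outcome, as a careful person would: the job done as asked, in the order asked, and still so for the second after the job is handed in, with the robot touching nothing.
It also fails if it takes over 70 s, if anything falls off the work surface, if the arm or the gripper's body presses on something with over 40 N, if the wrist force passes 120 N, or if a joint passes its speed limit or range.

## Working session

There is one attempt and no reset: what is moved stays moved. The work goes in short steps, Python scripts to look and compute and a shell command to move; the robot and the scene stay as the last step left them, time stands still between calls to the robot, and variables do not carry over. Pictures are saved under pics/ and viewed, on a budget of 10 in all, crops included, one or two more only if the job needs it, and the job is handed in when it is done.

```bash
ls; mkdir -p pics
cat > h.py <<'E'
import numpy as np, cv2
from scipy.spatial.transform import Rotation as Ro
from cell import env, optics, order
def cam(n):
    o=env.get_obs(); c=optics.read_camera(n)
    if n=='wrist':
        T=np.eye(4);T[:3,:3]=Ro.from_euler('xyz',o['tool_rot'],degrees=True).as_matrix();T[:3,3]=o['tool_pos']
        M=T@np.array(c['hand_eye']); c['R']=M[:3,:3].T; c['t']=-M[:3,:3].T@M[:3,3]
    c['R']=np.array(c['R']);c['t']=np.array(c['t']); return c
def pts(c):
    z=c['z_map'];v,u=np.mgrid[:z.shape[0],:z.shape[1]]
    P=np.stack([(u-c['cx'])/c['fx']*z,(v-c['cy'])/c['fy']*z,z],-1)
    W=(P-c['t'])@c['R']; W[z==0]=np.nan; return W
def ray(c,u,v,h):
    d=c['R'].T@np.array([(u-c['cx'])/c['fx'],(v-c['cy'])/c['fy'],1]); o=-c['R'].T@c['t']
    return o+d*(h-o[2])/d[2]
def proj(c,X):
    p=c['R']@np.array(X)+c['t']; return p[0]/p[2]*c['fx']+c['cx'],p[1]/p[2]*c['fy']+c['cy']
E
python3 - <<'E'
from h import *
for n in ('scene','top'):
    c=cam(n); cv2.imwrite(f'pics/{n}0.png',c['frame']); print(n,-c['R'].T@c['t'],c['R'][2])
    np.savez(f'{n}0.npz',**c)
print(env.get_obs())
E
```

```text
pics
scene [0.75172109 0.68184106 0.81209429] [-0.21596202 -0.71799949 -0.66169263]
top [ 0.46371279 -0.09762616  1.22924131] [ 0.06585982 -0.01499131 -0.99771626]
{'time_s': 0.1, 'qpos': array([-62.27450822,  18.43483619,  -4.01659407,  83.16727993,
         1.29498048,  78.54226251,  -3.25923656]), 'joint_velocities': array([ 0.02357262, -0.17526616,  0.03661123, -0.18925968,  0.08781523,
        0.10970686, -0.00803343]), 'effort': array([ 5.23414997e-05, -4.92572629e+01, -4.05492643e-01, -3.13398778e+01,
       -6.39691134e-02,  3.94059252e-02,  6.59093848e-05]), 'tool_pos': array([0.29411772, 0.57922554, 0.29127621]), 'tool_rot': array([1.79994848e+02, 9.91418202e-02, 6.30858522e+01]), 'force': array([0.24196843, 0.39999164, 1.09679704]), 'wrist_torque': array([-0.0433274 , -0.0336882 , -0.04717102]), 'grip_width': 0.0870259625748324}
```

View pics/top0.png

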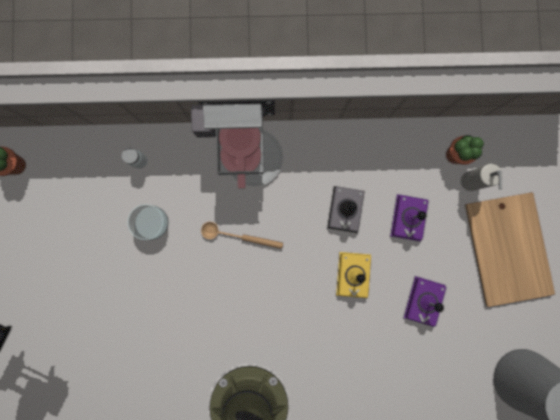

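View pics/scene0.png

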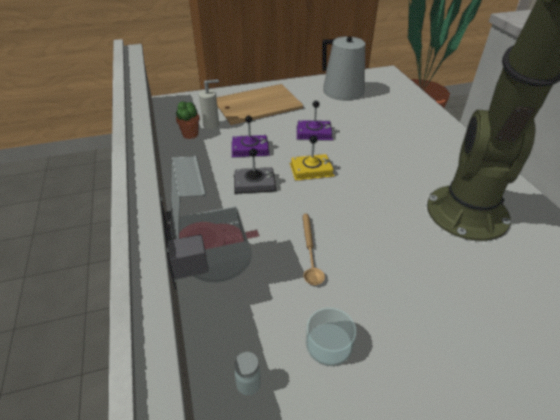

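Run:
```python
from h import *
c=dict(np.load('top0.npz')); s=dict(np.load('scene0.npz'))
def cr(c,x0,y0,x1,y1,w,h): return cv2.resize(cv2.convertScaleAbs(c['frame'][y0:y1,x0:x1],alpha=1.5,beta=20),(w,h),interpolation=cv2.INTER_CUBIC)
a=np.hstack([cr(c,190,95,290,195,400,400),cr(c,317,175,387,245,400,400)])
b=cr(s,225,140,325,190,400,200); d=cr(s,160,205,280,265,400,200)
cv2.imwrite('pics/crop1.png',np.vstack([a,np.hstack([b,d])]))
W=pts(c)
f=c['frame'].astype(int); hsv=cv2.cvtColor(c['frame'],cv2.COLOR_BGR2HSV)
# pink
m=((hsv[...,0]>165)|(hsv[...,0]<5))&(hsv[...,1]>60); m[:,:200]=0;m[:,290:]=0;m[:100]=0;m[200:]=0
v,u=np.nonzero(m); print('pink',u.min(),u.max(),v.min(),v.max())
for r in range(m.shape[0]):
    k=np.nonzero(m[r])[0]
    if len(k) : print(r,k.min(),k.max(),np.nanmedian(W[r,k,2]).round(4),W[r,k].mean(0).round(3)) if r>165 else 0
# control
P=W.reshape(-1,3)
for n,(u0,u1,v0,v1) in {'ctl':(325,370,180,240)}.items():
    Q=W[v0:v1,u0:u1]; k=(Q[...,2]>.022)&(Q[...,2]<.037)
    q=Q[k]; r=cv2.minAreaRect(q[:,:2].astype(np.float32)*1000); print(n,r, len(q),np.median(q[:,2]))
    k=(Q[...,2]>.095); print('ball',Q[k].mean(0),Q[k].max(0),k.sum())
Q=W[195:250,120:180]; k=(Q[...,2]>.045)&(Q[...,2]<.08); q=Q[k]; print('cont',len(q),q.mean(0),q.min(0),q.max(0),cv2.minEnclosingCircle(q[:,:2].astype(np.float32)))
```

```text
pink 219 269 108 187
166 225 256 0.0976 [ 0.663 -0.001  0.1  ]
167 226 255 0.0968 [ 0.66  -0.001  0.1  ]
168 227 254 0.0956 [ 0.658 -0.001  0.1  ]
169 228 253 0.0961 [ 0.655 -0.001  0.1  ]
170 229 242 0.1006 [0.652 0.013 0.104]
174 241 242 0.0992 [ 0.641 -0.003  0.099]
175 238 243 0.0958 [ 0.639 -0.     0.095]
176 238 243 0.0964 [ 0.637 -0.     0.096]
177 238 244 0.0948 [ 0.634 -0.002  0.095]
178 238 244 0.0951 [ 0.631 -0.002  0.095]
179 238 244 0.0941 [ 0.629 -0.001  0.095]
180 238 244 0.0957 [ 0.626 -0.002  0.096]
181 238 244 0.0942 [ 0.623 -0.001  0.095]
182 239 244 0.0958 [ 0.62  -0.003  0.096]
183 238 244 0.0961 [ 0.618 -0.001  0.096]
184 239 244 0.0953 [ 0.615 -0.003  0.095]
185 239 244 0.0937 [ 0.612 -0.002  0.094]
186 239 244 0.0949 [ 0.61  -0.002  0.095]
187 240 241 0.0944 [0.607 0.    0.094]
ctl ((546.5542602539062, -293.0830078125), (86.1054916381836, 120.31961822509766), 78.98664093017578) 1069 0.029694788914912305
ball [ 0.54592461 -0.2917518   0.12305415] [ 0.55791929 -0.28047131  0.13118134] 79
cont 270 [0.52313686 0.26939147 0.05712326] [0.47423151 0.21812633 0.04501911] [0.5712288  0.31684764 0.06567443] ((0.5220683217048645, 0.2682960033416748), 0.05067993327975273)
```

View pics/crop1.png

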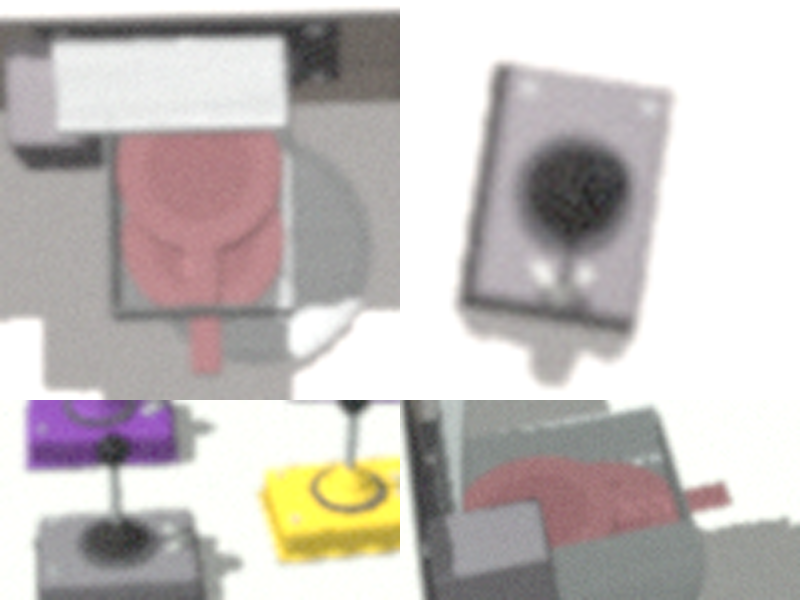

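The grey control (top view pixel 347,210) is the one meant. It's grey rather than purple (410,218 and 427,302) or yellow (355,275), and the crop shows a bright arrowhead at its robot-side end. The arrow direction is about (-0.98, 0.19). The tab tip is near (0.607, -0.001) and its top is at z 0.096. The container is at (0.522, 0.268).

I'll approach the tab now.

```bash
cat >> h.py <<'E'
def go(X,yaw=None):
    o=env.get_obs(); R=Ro.from_euler('xyz',o['tool_rot'],degrees=True)
    d=R.inv().apply(np.array(X)-o['tool_pos'])*100
    print('tcp',o['tool_pos'].round(4),o['tool_rot'].round(2),'t',o['time_s'],'F',o['force'].round(2),'w',round(o['grip_width'],4)); print('shift cm',d.round(2),'rows',np.linalg.norm(d)/5)
    if yaw is not None:
        print('turn',(R.inv()*Ro.from_euler('xyz',[180,0,yaw],degrees=True)).as_rotvec().round(3))
E
python3 -m creep '[[-3.1,3.8,0,0,0,0,1],[-3.1,3.8,0,0,0,0,1],[-3.1,3.8,0,0,0,0,1],[-3.1,3.8,0,0,0,0,1],[-3.1,3.8,0,0,0,0,1],[-3.1,3.8,0,0,0,0,1],[-3.1,3.8,0,0,0,0,1],[-3.1,3.8,0,0,0,0,1],[-3.1,3.8,0,0,0,0,1],[-3.1,3.8,0,0,0,0,1],[-3.1,3.8,0,0,0,0,1],[-3.1,3.8,0,0,0,0,1],[-3.1,3.8,0,0,0,0,1],[0,0,0,0,0,-0.12,1],[0,0,0,0,0,-0.12,1],[0,0,0,0,0,-0.12,1],[0,0,0,0,0,-0.12,1]]'
python3 - <<'E'
from h import *
go([.56,0,.27],90)
E
```

```text
time_s: 1.8
tool_pos: [0.5543, -0.0213, 0.2824]
tool_rot: [-179.3, 0.4, 91.6]
force: [1.0, -0.8, 0.3]
grip_width: 0.087
tcp [ 0.5543 -0.0213  0.2824] [-179.34    0.42   91.58] t 1.8 F [ 0.97 -0.8   0.27] w 0.087
shift cm [2.12 0.65 1.22] rows 0.5058099463226161
turn [-0.011  0.007  0.028]
```

```bash
python3 -m creep '[[2.1,0.6,1.2,-0.011,0.007,0.028,1],[0,0,0,0,0,0,1]]'
python3 - <<'E'
from h import *
go([.56,0,.27],90)
c=cam('wrist'); np.savez('w1.npz',**c); cv2.imwrite('pics/w1.png',c['frame']); print(-c['R'].T@c['t'],c['R'][2])
E
```

```text
time_s: 2.0
tool_pos: [0.5593, -0.0005, 0.2692]
tool_rot: [-179.9, 0.0, 90.0]
force: [-0.7, 1.0, -0.5]
grip_width: 0.0872
tcp [ 5.593e-01 -5.000e-04  2.692e-01] [-1.7993e+02  1.0000e-02  9.0000e+01] t 2.0 F [-0.66  1.03 -0.48] w 0.0872
shift cm [ 0.05  0.07 -0.08] rows 0.024372553597902948
turn [-0.001  0.    -0.   ]
[4.81588030e-01 2.47564762e-06 3.62499016e-01] [ 2.78057854e-01 -1.09847275e-04 -9.60564322e-01]
```

View pics/w1.png

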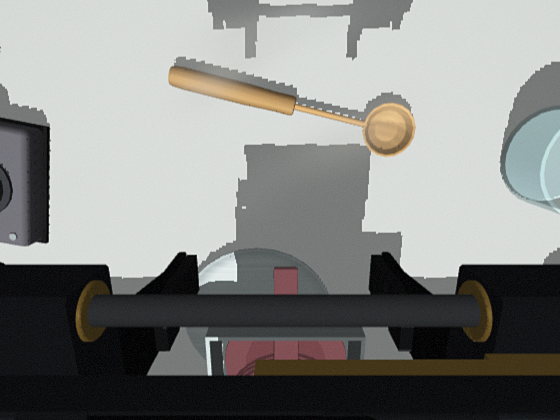

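Run:
```python
from h import *
c=dict(np.load('w1.npz'));hsv=cv2.cvtColor(c['frame'],cv2.COLOR_BGR2HSV)
m=((hsv[...,0]>165)|(hsv[...,0]<5))&(hsv[...,1]>60)
for r in list(range(264,296,3))+[328,331]:
    k=np.nonzero(m[r,250:320])[0]+250
    if len(k): print(r,k.min(),k.max(),ray(c,k.min()-.5,r,.096).round(4),ray(c,k.max()+.5,r,.096).round(4))
for u in (215,245,325,355): print(u,c['frame'][326:346,u].mean(1).astype(int)); 
for p in ((207,337),(361,337)): print(ray(c,*p,.136).round(4))
```

```text
267 276 295 [ 0.6027 -0.0067  0.096 ] [0.6027 0.0099 0.096 ]
270 274 297 [ 0.6054 -0.0084  0.096 ] [0.6054 0.0116 0.096 ]
273 274 297 [ 0.6081 -0.0084  0.096 ] [0.6081 0.0116 0.096 ]
276 274 297 [ 0.6109 -0.0084  0.096 ] [0.6109 0.0116 0.096 ]
279 274 297 [ 0.6136 -0.0085  0.096 ] [0.6136 0.0116 0.096 ]
282 274 297 [ 0.6164 -0.0085  0.096 ] [0.6164 0.0117 0.096 ]
285 274 297 [ 0.6192 -0.0085  0.096 ] [0.6192 0.0117 0.096 ]
288 274 297 [ 0.6219 -0.0085  0.096 ] [0.622  0.0117 0.096 ]
291 274 296 [ 0.6248 -0.0086  0.096 ] [0.6248 0.0109 0.096 ]
294 274 296 [ 0.6276 -0.0086  0.096 ] [0.6276 0.0109 0.096 ]
215 [ 40  55  57  64  64  65  67  65  62  60  87 179 228 228 188  80  42  51
  49  49]
245 [ 39  56  67  57  64  66  59  63  62  63  69  83 102 100 102 101 100  98
  96 102]
325 [ 39  53  63  64  64  63  67  63  61  63  64  87  99  98 102  99 103 100
 100  99]
355 [ 39  52  64  63  64  67  64  63  61  64  70  86 103 102  84  56  45  51
  49  53]
[ 0.6415 -0.0575  0.136 ]
[0.6416 0.058  0.136 ]
```

```bash
python3 - <<'E'
from h import *
go([.619,.0015,.148],90)
E
python3 -m creep '[[0.1,3,0.6,0,0,0,1],[0.1,3,0.6,0,0,0,1],[0,0,3.8,0,0,0,1],[0,0,3.5,0,0,0,1],[0,0,2.5,0,0,0,1],[0,0,0,0,0,0,1]]'
python3 - <<'E'
from h import *
go([.619,.0015,.148],90)
E
```

```text
tcp [ 0.5596 -0.0031  0.2703] [1.7999e+02 1.4000e-01 8.9900e+01] t 2.05 F [ 0.83 -0.74 -0.39] w 0.0868
shift cm [ 0.5   5.94 12.23] rows 2.72110105676292
turn [ 0.     0.002 -0.002]
time_s: 2.65
tool_pos: [0.623, -0.0073, 0.1603]
tool_rot: [179.8, 0.4, 89.8]
force: [-0.8, -0.4, -0.1]
grip_width: 0.0869
tcp [ 0.623  -0.0073  0.1603] [179.76   0.38  89.81] t 2.65 F [-0.82 -0.43 -0.15] w 0.0869
shift cm [ 0.89 -0.4   1.23] rows 0.3135674355455825
turn [ 0.004  0.007 -0.003]
```

```bash
python3 -m creep '[[0.8,-0.4,1.2,0.004,0.007,-0.003,1],[0,0,0,0,0,0,1]]'
python3 - <<'E'
from h import *
for i in range(5):
    o=env.get_obs(); print(o['time_s'],o['tool_pos'].round(4),o['qpos'].round(2)); 
    if i<4: optics.read_camera('scene')
go([.619,.0015,.148],90)
E
```

```text
time_s: 2.85
tool_pos: [0.6193, 0.0001, 0.1492]
tool_rot: [179.9, -0.0, 89.9]
force: [-0.5, 0.6, -0.8]
grip_width: 0.0869
2.85 [6.193e-01 1.000e-04 1.492e-01] [-20.37  21.45  21.92  97.91  -8.9   62.29  94.26]
2.9 [ 0.6206 -0.0009  0.1509] [-20.35  21.39  21.98  97.79  -8.85  62.27  94.27]
2.95 [ 0.6212 -0.0012  0.1516] [-20.34  21.36  22.01  97.73  -8.84  62.25  94.27]
3.0 [ 0.6214 -0.0014  0.1519] [-20.34  21.35  22.02  97.72  -8.84  62.25  94.27]
3.05 [ 0.6215 -0.0014  0.1519] [-20.33  21.35  22.02  97.72  -8.84  62.25  94.27]
tcp [ 0.6215 -0.0014  0.1519] [1.796e+02 3.000e-02 8.986e+01] t 3.05 F [ 0.88 -0.72 -0.15] w 0.0869
shift cm [ 0.29 -0.25  0.39] rows 0.10915198669454074
turn [ 0.007  0.    -0.002]
```

```bash
python3 -m creep '[[0.4,-0.4,0.5,0.007,0,-0.002,1],[0,0,0,0,0,0,0.3],[0,0,0,0,0,0,0],[0,0,0,0,0,0,0],[0,0,0,0,0,0,0],[0,0,0,0,0,0,0],[0,0,0,0,0,0,0]]' 40
python3 - <<'E'
from h import *
go([.619,.0015,.148],90)
E
```

```text
time_s: 3.75
tool_pos: [0.6184, 0.003, 0.1491]
tool_rot: [179.8, -0.0, 90.0]
force: [0.2, -0.3, -0.2]
grip_width: 0.0472
tcp [0.6184 0.003  0.1491] [ 1.798e+02 -1.000e-02  9.000e+01] t 3.75 F [ 0.17 -0.28 -0.23] w 0.0472
shift cm [-0.15  0.06  0.11] rows 0.03789557707835499
turn [ 0.003 -0.     0.   ]
```

```bash
python3 -m creep '[[-0.1,0,0.1,0,0,0,0],[0,0,0,0,0,0,0],[0,0,0,0,0,0,0],[0,0,0,0,0,0,0],[0,0,0,0,0,0,0],[0,0,0,0,0,0,0],[0,0,0,0,0,0,0],[0,0,0,0,0,0,0]]' 40
python3 - <<'E'
from h import *
go([.619,.0015,.148],90)
E
```

```text
time_s: 4.55
tool_pos: [0.6184, 0.0016, 0.1479]
tool_rot: [179.8, 0.0, 90.0]
force: [-0.1, -0.5, 0.0]
grip_width: 0.0192
tcp [0.6184 0.0016 0.1479] [179.81   0.    89.96] t 4.55 F [-0.09 -0.51  0.03] w 0.0192
shift cm [-0.01  0.06 -0.01] rows 0.012888879451941398
turn [ 0.003  0.    -0.001]
```

```bash
python3 -m creep '[[0,-1,0,0,0,0,0],[0,-1,0,0,0,0,0],[0,-1,0,0,0,0,0]]'
python3 - <<'E'
from h import *
go([.48,.0015,.148],90)
E
```

```text
time_s: 4.85
tool_pos: [0.589, 0.0016, 0.1482]
tool_rot: [179.5, 0.0, 90.0]
force: [4.8, -0.7, -1.7]
grip_width: 0.019
tcp [0.589  0.0016 0.1482] [1.7949e+02 3.0000e-02 8.9980e+01] t 4.85 F [ 4.85 -0.67 -1.72] w 0.019
shift cm [ -0.02 -10.9   -0.07] rows 2.1801781256798742
turn [ 0.009  0.001 -0.   ]
```

```bash
python3 -m creep '[[0,-1,0,0.005,0,0,0],[0,-1,0,0.003,0,0,0],[0,-1,0,0,0,0,0],[0,-1,0,0,0,0,0],[0,-1,0,0,0,0,0],[0,-1,0,0,0,0,0]]'
python3 - <<'E'
from h import *
go([.48,.0015,.148],90)
E
```

```text
time_s: 5.45
tool_pos: [0.5218, 0.0016, 0.148]
tool_rot: [-179.9, -0.0, 90.0]
force: [0.4, -0.2, -0.6]
grip_width: 0.0193
tcp [0.5218 0.0016 0.148 ] [-179.89   -0.     89.99] t 5.45 F [ 0.42 -0.16 -0.59] w 0.0193
shift cm [-0.01 -4.18  0.01] rows 0.8353892113545063
turn [-0.002 -0.    -0.   ]
```

```bash
python3 -m creep '[[0,-1,0,0,0,0,0],[0,-1,0,0,0,0,0],[0,-1,0,0,0,0,0],[0,-1,0,0,0,0,0],[0,0,0,0,0,0,0]]'
python3 - <<'E'
from h import *
go([.48,.0015,.2],90)
a=cam('top');b=cam('scene');W=pts(a);np.savez('top1.npz',**a)
hsv=cv2.cvtColor(a['frame'],cv2.COLOR_BGR2HSV)
A=cv2.resize(a['frame'][95:255,170:310],(525,600)); B=cv2.resize(b['frame'][180:340,165:325],(275,275))
B=np.vstack([B,np.zeros((325,275,3),np.uint8)])
cv2.imwrite('pics/p5.png',np.hstack([A,B]))
E
```

```text
time_s: 5.95
tool_pos: [0.4747, 0.0015, 0.1471]
tool_rot: [-179.6, -0.0, 90.0]
force: [0.3, 0.4, -0.5]
grip_width: 0.0191
tcp [0.4747 0.0015 0.1471] [-1.7958e+02 -2.0000e-02  9.0000e+01] t 5.95 F [ 0.3   0.41 -0.51] w 0.0191
shift cm [ 0.    0.49 -5.29] rows 1.062560204835841
turn [-0.007 -0.    -0.   ]
```

View pics/p5.png

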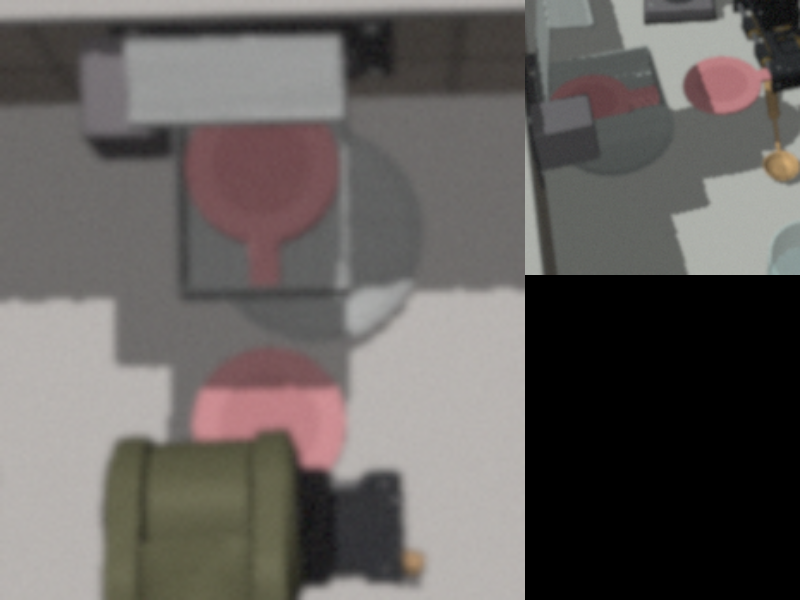

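```bash
python3 -m creep '[[0,0,-2,0,0,0,0],[0,0,-2,0,0,0,0],[2,-0.3,0,0,0,0,0],[3.3,-0.4,0,0,0,0,0],[3.3,-0.4,0,0,0,0,0],[3.3,-0.4,0,0,0,0,0],[3.3,-0.4,0,0,0,0,0],[3.3,-0.4,0,0,0,0,0],[3.3,-0.3,0,0,0,0,0],[3,-0.3,0,0,0,0,0],[2,0,0,0,0,0,0],[0,0,0,0,0,0,0]]'
python3 - <<'E'
from h import *
go([.446,.268,.185],90)
b=cam('scene');W=pts(b);hsv=cv2.cvtColor(b['frame'],cv2.COLOR_BGR2HSV)
m=((hsv[...,0]>165)|(hsv[...,0]<8))&(hsv[...,1]>50)&(W[...,2]>.07)&(W[...,2]<.25)&(W[...,1]>.12)
q=W[m]; print(len(q),q.min(0),q.max(0))
A=np.c_[q[:,:2]-q[:,:2].mean(0),np.ones(len(q))]; s=np.linalg.lstsq(A,q[:,2],rcond=None)[0]; r=q[:,2]-A@s; print('slopes',s,r.std())
k=q[:,0]>q[:,0].min()+.035
print(cv2.minEnclosingCircle(q[k][:,:2].astype(np.float32)))
cv2.imwrite('pics/p6.png',np.hstack([b['frame'],cv2.resize(cv2.merge([m.astype(np.uint8)*255]*3),(240,420))]))
E
```

```text
time_s: 7.25
tool_pos: [0.4545, 0.2814, 0.1909]
tool_rot: [179.8, -0.2, 89.7]
force: [-0.5, -0.7, -0.1]
grip_width: 0.0195
tcp [0.4545 0.2814 0.1909] [ 1.7978e+02 -1.7000e-01  8.9690e+01] t 7.25 F [-0.51 -0.68 -0.08] w 0.0195
shift cm [-1.35 -0.85  0.58] rows 0.3395699052500468
turn [ 0.004 -0.003 -0.005]
2425 [0.442723   0.22799448 0.13317963] [0.58682975 0.3748545  0.24683066]
slopes [-0.04298605  0.02801235  0.13842711] 0.006755043111329541
((0.5299281477928162, 0.2842956781387329), 0.05714648589491844)
```

View pics/p6.png

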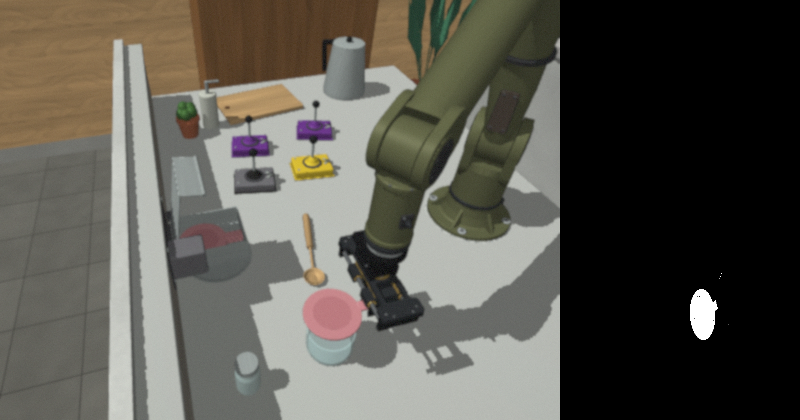

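```bash
python3 -m creep '[[-1.4,-0.8,0,0.004,-0.003,-0.005,0],[0,0,0,0,0,0,0],[0,0,2,0,0,0,0],[0,0,0,0,0,0,0]]'
python3 - <<'E'
from h import *
s=dict(np.load('scene0.npz'));Q=pts(s)[300:370,295:365];k=(Q[...,2]>.057)&(Q[...,2]<.067);q=Q[k]
print('cont',len(q),cv2.minEnclosingCircle(q[:,:2].astype(np.float32)),q[:,2].max())
b=cam('scene');go([.4465,.2665,.116],90);W=pts(b);hsv=cv2.cvtColor(b['frame'],cv2.COLOR_BGR2HSV)
m=((hsv[...,0]>165)|(hsv[...,0]<8))&(hsv[...,1]>50)&(abs(W[...,2]-.118)<.014)&(W[...,1]>.12)&(W[...,0]>.48)
n,l,st,_=cv2.connectedComponentsWithStats(m.astype(np.uint8)); q=W[l==1+st[1:,4].argmax()]
A=np.c_[q[:,:2]-q[:,:2].mean(0),np.ones(len(q))]
print('slopes',np.linalg.lstsq(A,q[:,2],rcond=None)[0],cv2.minEnclosingCircle(q[:,:2].astype(np.float32)))
E
```

```text
time_s: 7.7
tool_pos: [0.4474, 0.2589, 0.1704]
tool_rot: [-180.0, 0.2, 89.5]
force: [-1.2, -1.1, -1.3]
grip_width: 0.0191
cont 342 ((0.52340167760849, 0.2710323929786682), 0.050914112478494644) 0.06435078004723732
tcp [0.4486 0.2595 0.1721] [1.7988e+02 1.1000e-01 8.9490e+01] t 7.75 F [-0.03 -0.1   0.41] w 0.0193
shift cm [ 0.71 -0.22  5.61] rows 1.13200169006165
turn [ 0.002  0.002 -0.009]
slopes [-0.00920423 -0.00241025  0.11688424] ((0.5249865055084229, 0.2590460181236267), 0.055758412927389145)
```

```bash
python3 -m creep '[[1.0,-0.2,0,0.002,0.002,-0.009,0],[0,0,1.5,0,0,0,0],[0,0,1.5,0,0,0,0],[0,0,0.8,0,0,0,0],[0,0,0,0,0,0,0]]'
python3 - <<'E'
from h import *
b=cam('scene');go([.4472,.269,.122],90);W=pts(b);hsv=cv2.cvtColor(b['frame'],cv2.COLOR_BGR2HSV)
m=((hsv[...,0]>165)|(hsv[...,0]<8))&(hsv[...,1]>50)&(abs(W[...,2]-.08)<.014)&(W[...,1]>.12)&(W[...,0]>.48)
n,l,st,_=cv2.connectedComponentsWithStats(m.astype(np.uint8)); q=W[l==1+st[1:,4].argmax()]
print(q[:,2].mean(),cv2.minEnclosingCircle(q[:,:2].astype(np.float32)))
E
```

```text
time_s: 8.25
tool_pos: [0.4492, 0.2726, 0.1383]
tool_rot: [179.6, -0.4, 90.0]
force: [-0.1, 0.0, -0.7]
grip_width: 0.0192
tcp [0.4495 0.2729 0.1389] [179.58  -0.42  90.  ] t 8.3 F [ 0.31 -0.02 -1.39] w 0.019
shift cm [-0.4  -0.24  1.68] rows 0.3489737476979583
turn [ 0.007 -0.007 -0.   ]
0.08549880622536765 ((0.5272051692008972, 0.2742389142513275), 0.05561916157603264)
```

```bash
python3 -m creep '[[-0.4,-0.3,0.3,0.007,-0.007,0,0],[0,0,0.4,0,0,0,0],[0,0,0.3,0,0,0,0],[0,0,0,0,0,0,0]]'
python3 - <<'E'
from h import *
b=cam('scene');go([.4472,.269,.121],90);W=pts(b);hsv=cv2.cvtColor(b['frame'],cv2.COLOR_BGR2HSV)
m=((hsv[...,0]>165)|(hsv[...,0]<8))&(hsv[...,1]>50)&(abs(W[...,2]-.073)<.014)&(W[...,1]>.12)&(W[...,0]>.48)
n,l,st,_=cv2.connectedComponentsWithStats(m.astype(np.uint8)); q=W[l==1+st[1:,4].argmax()]
print(q[:,2].mean(),cv2.minEnclosingCircle(q[:,:2].astype(np.float32)))
E
```

```text
time_s: 8.7
tool_pos: [0.4473, 0.2694, 0.1303]
tool_rot: [179.9, -0.1, 90.0]
force: [0.1, 0.4, -0.5]
grip_width: 0.0193
tcp [0.4475 0.2695 0.1305] [ 1.7984e+02 -1.2000e-01  9.0000e+01] t 8.75 F [-0.16  0.61  0.29] w 0.0192
shift cm [-0.05 -0.03  0.95] rows 0.18982554323741127
turn [ 0.003 -0.002  0.   ]
0.07707106009410532 ((0.5253472328186035, 0.271188348531723), 0.05485464259982109)
```

```bash
python3 -m creep '[[0,0,0.4,0.003,-0.002,0,0],[0,0,0.3,0,0,0,0],[0,0,0.2,0,0,0,0],[0,0,0,0,0,0,0]]'
python3 -m creep '[[0,0,0.2,0,0,0,0],[0,0,0,0,0,0,0]]'
```

```text
time_s: 9.15
tool_pos: [0.4477, 0.2696, 0.1209]
tool_rot: [-180.0, -0.0, 90.0]
force: [-0.8, 0.0, -0.4]
grip_width: 0.0191
time_s: 9.35
tool_pos: [0.4478, 0.2698, 0.1195]
tool_rot: [180.0, -0.0, 90.0]
force: [-2.5, -0.8, 3.4]
grip_width: 0.0193
```

```bash
python3 -m creep '[[0,0,0,0,0,0,0.3],[0,0,0,0,0,0,0.45],[0,0,0,0,0,0,0.6],[0,0,0,0,0,0,0.6],[0,0,0,0,0,0,0.6]]'
python3 - <<'E'
from h import *
b=cam('scene');go([.4472,.269,.2],90);W=pts(b);hsv=cv2.cvtColor(b['frame'],cv2.COLOR_BGR2HSV)
m=((hsv[...,0]>165)|(hsv[...,0]<8))&(hsv[...,1]>50)&(abs(W[...,2]-.067)<.014)&(W[...,1]>.12)&(W[...,0]>.48)
n,l,st,_=cv2.connectedComponentsWithStats(m.astype(np.uint8)); q=W[l==1+st[1:,4].argmax()]
print(q[:,2].mean(),cv2.minEnclosingCircle(q[:,:2].astype(np.float32)))
E
```

```text
time_s: 9.85
tool_pos: [0.4482, 0.27, 0.1196]
tool_rot: [179.9, -0.1, 90.0]
force: [-0.8, -0.3, 0.3]
grip_width: 0.0485
tcp [0.4482 0.27   0.1196] [ 1.7993e+02 -7.0000e-02  9.0000e+01] t 9.9 F [-0.52  0.01  0.23] w 0.0497
shift cm [-0.09 -0.09 -8.04] rows 1.6083909647083474
turn [ 0.001 -0.001 -0.   ]
0.067240791635388 ((0.5264756679534912, 0.27114441990852356), 0.0550675168633461)
```

```bash
python3 -m creep '[[0,0,-1,0,0,0,0.6],[0,0,-3,0,0,0,0.7],[0,0,-4,0,0,0,0.8],[0,0,-4,0,0,0,1],[0,0,-3,0,0,0,1],[0,0,0,0,0,0,1]]'
python3 - <<'E'
from h import *
c=cam('scene');np.savez('scene2.npz',**c)
Q=pts(c)[140:200,225:285]
k=(Q[...,2]>.025)&(Q[...,2]<.035)&(abs(Q[...,0]-.546)<.09)&(abs(Q[...,1]+.29)<.07);print('box',cv2.minAreaRect(Q[k][:,:2].astype(np.float32)*1000),k.sum())
k=(Q[...,2]>.098)&(abs(Q[...,0]-.546)<.05)&(abs(Q[...,1]+.29)<.05);print('ball surf',Q[k].mean(0),Q[k].max(0),Q[k].min(0),k.sum())
f=c['frame'][140:165,240:270].max(2);v,u=np.nonzero(f<45);print('ball px',u.mean()+240,v.mean()+140,u.min(),u.max(),v.min(),v.max());print(ray(c,u.mean()+240,v.mean()+140,.115))
t=dict(np.load('top0.npz'));print(proj(t,[.5466,-.2931,.115]))
go([.556,-.293,.26],79)
E
```

```text
time_s: 10.5
tool_pos: [0.4474, 0.2692, 0.2776]
tool_rot: [180.0, -0.0, 90.0]
force: [1.2, -0.1, -1.1]
grip_width: 0.0831
box ((546.0859375, -287.1158142089844), (90.4588623046875, 116.62400817871094), 79.69282531738281) 583
ball surf [ 0.54742428 -0.28396913  0.11788396] [ 0.5585045  -0.27649712  0.12842831] [ 0.53487124 -0.29836471  0.09813154] 67
ball px 252.96666666666667 152.4 10 16 10 15
[ 0.54602497 -0.28831852  0.115     ]
(np.float64(351.5286986058307), np.float64(206.12413326199575))
tcp [0.4468 0.2688 0.2756] [-1.7988e+02  8.0000e-02  8.9980e+01] t 10.55 F [-0.56  0.26 -0.32] w 0.0845
shift cm [-56.18  10.95   1.61] rows 11.451072073594228
turn [-0.002  0.002  0.192]
```

```bash
python3 -m creep '[[-2.5,0.6,0,0,0,0,1],[-4.2,0.8,0,0,0,0,1],[-4.2,0.8,0,0,0,0,1],[-4.2,0.8,0,0,0,0,1],[-4.2,0.8,0,0,0,0,1],[-4.2,0.8,0,0,0,0,1],[-4.2,0.8,0,0,0,0,1],[-4.2,0.8,0,0,0,0,1],[-4.2,0.8,0,0,0,0,1],[-4.2,0.8,0,0,0,0,1],[-4.2,0.8,0,0,0,0,1],[-4.2,0.8,0,0,0,0,1],[-4.2,0.8,0,0,0,0,1],[-2,0,0,0,0,0.1,1],[0,0,0,0,0,0.09,1],[0,0,0,0,0,0,1]]'
python3 - <<'E'
from h import *
c=cam('wrist');go([.546,-.290,.24],79);np.savez('w2.npz',**c);cv2.imwrite('pics/w2.png',c['frame'])
print(proj(c,[.546,-.29,.115]))
E
```

```text
time_s: 12.15
tool_pos: [0.5434, -0.2997, 0.2578]
tool_rot: [-178.3, 0.5, 79.1]
force: [-0.6, -0.2, -0.2]
grip_width: 0.0868
tcp [ 0.5432 -0.2997  0.2577] [-178.32    0.5    79.18] t 12.2 F [-1.1   0.13 -0.82] w 0.0869
shift cm [1.02 0.14 1.76] rows 0.4082659835805996
turn [-0.029  0.009  0.003]
(np.float64(298.8842594864023), np.float64(235.08389370340015))
```

View pics/w2.png

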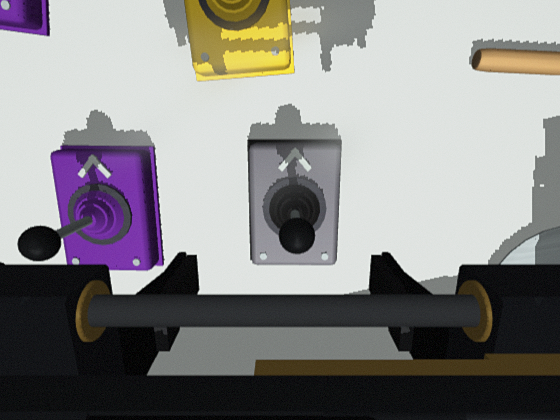

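```bash
python3 -m creep '[[0.9,0.1,0.5,-0.029,0.009,0.003,1],[0,0,0,0,0,0,0.7]]'
python3 - <<'E'
from h import *
c=dict(np.load('w2.npz'));print(ray(c,297,236,.115),ray(c,40,243,.115),ray(c,294,145,.03),ray(c,294,263,.03))
for n,(a,b) in {'L':((249,160),(251,262)),'R':((340,160),(337,262))}.items(): print(n,ray(c,*a,.03),ray(c,*b,.03))
go([.545,-.2915,.166],79)
E
```

```text
time_s: 12.4
tool_pos: [0.5454, -0.2895, 0.2511]
tool_rot: [-179.9, -0.1, 79.3]
force: [-0.5, 0.3, 0.2]
grip_width: 0.0837
[ 0.54642192 -0.29144491  0.115     ] [ 0.51675854 -0.47478912  0.115     ] [ 0.48808921 -0.2809553   0.03      ] [ 0.60074945 -0.30192579  0.03      ]
L [ 0.49352785 -0.3239726   0.03      ] [ 0.59174325 -0.34353475  0.03      ]
R [ 0.50934819 -0.24206345  0.03      ] [ 0.60765758 -0.26001816  0.03      ]
tcp [ 0.5454 -0.2895  0.2511] [-1.7988e+02 -8.0000e-02  7.9310e+01] t 12.4 F [-0.54  0.26  0.23] w 0.0837
shift cm [-0.22  0.01  8.51] rows 1.7016008284377784
turn [-0.002 -0.001  0.005]
```

```bash
python3 -m creep '[[-0.2,0.1,2.5,-0.002,-0.001,0.005,0.7],[0,0,2.5,0,0,0,0.7],[0,0,2,0,0,0,0.7],[0,0,1,0,0,0,0.7],[0,0,0,0,0,0,0.7]]'
python3 - <<'E'
from h import *
go([.5464,-.2914,.166],79)
E
```

```text
time_s: 12.9
tool_pos: [0.5474, -0.2881, 0.1697]
tool_rot: [180.0, -0.1, 79.9]
force: [-0.2, -0.1, 0.5]
grip_width: 0.0615
tcp [ 0.5474 -0.2881  0.1697] [ 1.7999e+02 -1.0000e-01  7.9850e+01] t 12.9 F [-0.25 -0.05  0.47] w 0.0615
shift cm [-0.34 -0.04  0.37] rows 0.10124931654704088
turn [ 0.    -0.002  0.015]
```

```bash
python3 -m creep '[[-0.4,0,0.4,0,-0.002,0.015,0.4],[0,0,0,0,0,0,0.3],[0,0,0,0,0,0,0.3],[0,0,0,0,0,0,0.3],[0,0,0,0,0,0,0.3],[0,0,0,0,0,0,0.3],[0,0,0,0,0,0,0.3],[0,0,0,0,0,0,0.3]]' 10
python3 - <<'E'
from h import *
go([.5464,-.2914,.166],79)
E
```

```text
time_s: 13.7
tool_pos: [0.5488, -0.2929, 0.1697]
tool_rot: [179.7, 0.0, 79.0]
force: [-0.8, 0.3, 0.2]
grip_width: 0.0264
tcp [ 0.5488 -0.2929  0.1697] [1.7966e+02 5.0000e-02 7.9040e+01] t 13.7 F [-0.77  0.31  0.2 ] w 0.0264
shift cm [ 0.1  -0.26  0.37] rows 0.09282068275487285
turn [0.006 0.001 0.001]
```

```bash
python3 -m creep '[[0.1,-0.3,0.6,0.006,0,0,0],[0,0,0,0,0,0,0],[0,0,0.05,0,0,0,0],[0,0,0,0,0,0,0]]' 10
python3 - <<'E'
from h import *
go([.5464,-.2914,.166],79)
E
```

```text
time_s: 14.1
tool_pos: [0.5477, -0.2923, 0.1655]
tool_rot: [179.7, 0.1, 79.1]
force: [-0.3, 0.2, 1.5]
grip_width: 0.025
tcp [ 0.5477 -0.2923  0.1655] [1.797e+02 1.200e-01 7.907e+01] t 14.1 F [-0.27  0.23  1.53] w 0.025
shift cm [ 0.07 -0.15 -0.05] rows 0.03362891414917702
turn [0.005 0.002 0.001]
```

```bash
cat >> h.py <<'E'
def chk():
    c=cam('top');W=pts(c);k=(abs(W[...,1])<.05)&(W[...,0]>.6)&(W[...,0]<.86)&(W[...,2]>.125)
    q=W[k]; o=env.get_obs(); d=o['tool_pos']-np.array([.5477,-.2923,.1655]); f=np.array(o['force'])
    i=q[:,2].argmax(); print('t',round(o['time_s'],2),'pull mm',round(1000*(d[:2]@[-.982,.19]),1),'lat',round(1000*(d[:2]@[.19,.982]),1),'dz',round(1000*d[2],1),'Fpull',round(-f[:2]@[-.982,.19],2),'F',f.round(1),'w',round(o['grip_width'],4),'rot',o['tool_rot'].round(1),'flap zmax',q[i].round(3),'xmin',q[:,0].min().round(3),len(q))
E
python3 -c 'from h import *;chk()'
python3 -m creep '[[0,-0.3,0,0,0,0,0],[0,-0.3,0.02,0,0,0,0],[0,-0.3,0.05,0,0,0,0],[0,-0.3,0.05,0,0,0,0]]'
python3 -c 'from h import *;chk();chk()'
```

```text
t 14.15 pull mm 0.0 lat -0.0 dz 0.0 Fpull 0.08 F [0.3 1.  2.6] w 0.0246 rot [1.797e+02 1.000e-01 7.910e+01] flap zmax [ 0.759 -0.029  0.305] xmin 0.641 2201
time_s: 14.55
tool_pos: [0.5367, -0.2902, 0.1647]
tool_rot: [179.5, 0.2, 79.1]
force: [1.5, -0.3, 1.3]
grip_width: 0.0251
t 14.6 pull mm 11.8 lat -0.0 dz -0.9 Fpull 1.15 F [ 1.2 -0.1  1.9] w 0.0251 rot [1.795e+02 1.000e-01 7.910e+01] flap zmax [0.762 0.028 0.306] xmin 0.641 2207
t 14.65 pull mm 11.7 lat 0.0 dz -0.9 Fpull 1.24 F [ 1.2 -0.3  2.4] w 0.0249 rot [1.795e+02 1.000e-01 7.910e+01] flap zmax [0.763 0.046 0.304] xmin 0.641 2196
```

```bash
python3 -m creep '[[0,-0.2,0.03,0,0,0,0],[0,-0.2,0.04,0,0,0,0]]'
python3 -c 'from h import *;chk()'
python3 -m creep '[[0,-0.2,0.04,0,0,0,0],[0,-0.2,0.04,0,0,0,0]]'
python3 -c 'from h import *;chk()'
```

```text
time_s: 14.85
tool_pos: [0.5325, -0.2893, 0.164]
tool_rot: [179.5, 0.2, 79.1]
force: [1.3, -0.5, 1.4]
grip_width: 0.0249
t 14.9 pull mm 15.8 lat 0.0 dz -1.6 Fpull 1.39 F [ 1.3 -0.5  1.5] w 0.0251 rot [1.795e+02 1.000e-01 7.910e+01] flap zmax [ 0.763 -0.049  0.305] xmin 0.641 2195
time_s: 15.1
tool_pos: [0.5285, -0.2886, 0.1631]
tool_rot: [179.4, 0.2, 79.1]
force: [3.4, -0.9, 0.9]
grip_width: 0.0246
t 15.15 pull mm 20.0 lat 0.0 dz -2.5 Fpull 1.77 F [1.8 0.  0.8] w 0.0251 rot [179.5   0.2  79.1] flap zmax [ 0.763 -0.038  0.303] xmin 0.64 2199
```

```bash
python3 -m creep '[[0,-0.2,0.05,0,0,0,0]]'
python3 -c 'from h import *;chk();chk()'
```

```text
time_s: 15.25
tool_pos: [0.5263, -0.2881, 0.1625]
tool_rot: [179.4, 0.2, 79.1]
force: [2.2, 0.5, 1.3]
grip_width: 0.0248
t 15.3 pull mm 22.3 lat -0.0 dz -3.1 Fpull 1.26 F [1.4 0.6 0.9] w 0.025 rot [1.795e+02 1.000e-01 7.910e+01] flap zmax [0.764 0.009 0.304] xmin 0.641 2203
t 15.35 pull mm 22.2 lat 0.0 dz -3.1 Fpull 1.62 F [ 1.7 -0.   1.1] w 0.0249 rot [1.795e+02 1.000e-01 7.910e+01] flap zmax [ 0.761 -0.049  0.304] xmin 0.641 2195
```

```bash
python3 -m creep '[[0,-0.2,0.06,0,0,0,0],[0,-0.2,0.06,0,0,0,0]]' | grep force
python3 -c 'from h import *;chk()'
python3 -m creep '[[0,-0.2,0.07,0,0,0,0]]' |grep force
python3 -c 'from h import *;chk();chk()'
```

```text
force: [1.9, -0.5, 1.8]
t 15.6 pull mm 26.3 lat 0.0 dz -4.3 Fpull 2.5 F [ 2.5 -0.2  0.5] w 0.0245 rot [179.5   0.2  79.1] flap zmax [ 0.763 -0.038  0.304] xmin 0.641 2201
force: [2.7, -0.1, 1.0]
t 15.75 pull mm 28.9 lat -0.0 dz -5.2 Fpull 0.92 F [1.  0.2 0.5] w 0.0251 rot [1.795e+02 1.000e-01 7.910e+01] flap zmax [ 0.764 -0.022  0.304] xmin 0.641 2207
t 15.8 pull mm 29.0 lat -0.0 dz -5.2 Fpull 0.32 F [ 0.2 -0.6  0.6] w 0.0251 rot [1.795e+02 1.000e-01 7.910e+01] flap zmax [ 0.759 -0.011  0.305] xmin 0.641 2222
```

```bash
python3 -m creep '[[0,-0.2,0.08,0,0,0,0]]' |grep force
python3 -c 'from h import *;chk();chk()'
```

```text
force: [1.7, -0.5, 1.7]
t 15.95 pull mm 31.5 lat -0.0 dz -6.3 Fpull 0.97 F [1.  0.2 1.5] w 0.0249 rot [1.796e+02 1.000e-01 7.900e+01] flap zmax [0.76  0.004 0.304] xmin 0.64 2243
t 16.0 pull mm 31.4 lat -0.0 dz -6.2 Fpull 1.12 F [ 1.1 -0.3  1.6] w 0.0249 rot [1.796e+02 1.000e-01 7.900e+01] flap zmax [ 0.759 -0.003  0.306] xmin 0.641 2274
```

```bash
python3 -c '
from h import *
for i in range(5): chk()'
```

```text
t 16.05 pull mm 31.2 lat 0.0 dz -6.2 Fpull 0.76 F [0.9 0.5 0.5] w 0.0251 rot [1.796e+02 1.000e-01 7.910e+01] flap zmax [ 0.76  -0.007  0.303] xmin 0.641 2279
t 16.1 pull mm 31.2 lat 0.0 dz -6.1 Fpull 0.91 F [1.  0.2 1.9] w 0.0246 rot [1.795e+02 1.000e-01 7.910e+01] flap zmax [ 0.755 -0.033  0.303] xmin 0.641 2280
t 16.15 pull mm 31.1 lat -0.0 dz -6.1 Fpull 2.09 F [2.2 0.6 1.3] w 0.0252 rot [1.795e+02 1.000e-01 7.910e+01] flap zmax [ 0.758 -0.     0.303] xmin 0.641 2284
t 16.2 pull mm 31.1 lat -0.0 dz -6.1 Fpull 0.71 F [0.7 0.1 2.6] w 0.0247 rot [1.795e+02 1.000e-01 7.910e+01] flap zmax [ 0.759 -0.038  0.303] xmin 0.641 2283
t 16.25 pull mm 31.1 lat -0.0 dz -6.1 Fpull 2.33 F [2.4 0.  1.9] w 0.0249 rot [1.795e+02 1.000e-01 7.910e+01] flap zmax [ 0.757 -0.033  0.303] xmin 0.641 2278
```

```bash
python3 -m creep '[[0,-0.2,0.08,0,0,0,0]]' |grep force
python3 -c '
from h import *
for i in range(6): chk()'
```

```text
force: [2.4, 0.8, 2.1]
t 16.4 pull mm 33.2 lat -0.0 dz -7.0 Fpull 1.18 F [ 1.2 -0.1  1.7] w 0.025 rot [1.795e+02 1.000e-01 7.910e+01] flap zmax [ 0.758 -0.002  0.302] xmin 0.641 2307
t 16.45 pull mm 33.2 lat -0.0 dz -7.0 Fpull 1.36 F [ 1.2 -0.7  1.7] w 0.0252 rot [1.795e+02 1.000e-01 7.910e+01] flap zmax [0.756 0.038 0.303] xmin 0.641 2343
t 16.5 pull mm 33.2 lat -0.0 dz -7.0 Fpull 1.41 F [ 1.4 -0.1  1.9] w 0.025 rot [1.795e+02 1.000e-01 7.910e+01] flap zmax [ 0.748 -0.035  0.303] xmin 0.641 2379
t 16.55 pull mm 33.1 lat 0.0 dz -6.9 Fpull 2.03 F [2.1 0.4 1.2] w 0.0247 rot [1.795e+02 1.000e-01 7.910e+01] flap zmax [0.752 0.036 0.302] xmin 0.641 2404
t 16.6 pull mm 33.1 lat -0.0 dz -7.0 Fpull 2.76 F [ 2.8 -0.2  1.6] w 0.0252 rot [1.796e+02 1.000e-01 7.910e+01] flap zmax [0.745 0.005 0.3  ] xmin 0.641 2441
t 16.65 pull mm 33.1 lat -0.0 dz -6.9 Fpull 2.43 F [ 2.4 -0.4  2.5] w 0.0247 rot [1.796e+02 1.000e-01 7.910e+01] flap zmax [0.746 0.036 0.299] xmin 0.641 2469
```

```bash
python3 -m creep '[[0,-0.02,0,0,0,0,0],[0,-0.02,0,0,0,0,0],[0,-0.02,0,0,0,0,0],[0,-0.02,0,0,0,0,0]]' |grep force
python3 -c '
from h import *
for i in range(3): chk()'
```

```text
force: [2.4, -0.4, 0.2]
t 17.1 pull mm 33.4 lat 0.0 dz -7.0 Fpull 2.79 F [ 2.7 -0.8  0.1] w 0.0251 rot [1.795e+02 1.000e-01 7.910e+01] flap zmax [ 0.718 -0.029  0.289] xmin 0.641 2993
t 17.15 pull mm 33.5 lat 0.0 dz -7.0 Fpull 2.8 F [ 2.6 -1.5  0.8] w 0.0249 rot [1.795e+02 1.000e-01 7.910e+01] flap zmax [0.713 0.05  0.287] xmin 0.641 3062
t 17.2 pull mm 33.6 lat 0.0 dz -7.1 Fpull 2.97 F [ 3.  -0.2  0.9] w 0.025 rot [1.795e+02 1.000e-01 7.910e+01] flap zmax [0.711 0.005 0.284] xmin 0.641 3135
```

Stable at 33.5 mm pull with about 2.8 N, and the flap is sinking. I'll keep holding.

```bash
python3 -m creep '[[0,0,0,0,0,0,0],[0,-0.01,0,0,0,0,0],[0,0,0,0,0,0,0],[0,-0.01,0,0,0,0,0],[0,0,0,0,0,0,0],[0,-0.01,0,0,0,0,0]]' |grep force
python3 -c '
from h import *
for i in range(2): chk()'
python3 -m creep '[[0,0,0,0,0,0,0],[0,-0.01,0,0,0,0,0],[0,0,0,0,0,0,0],[0,-0.01,0,0,0,0,0],[0,0,0,0,0,0,0],[0,-0.01,0,0,0,0,0]]' |grep force
python3 -c '
from h import *
for i in range(2): chk()'
```

```text
force: [2.4, -1.0, 0.3]
t 17.85 pull mm 33.8 lat 0.0 dz -7.2 Fpull 2.36 F [2.4 0.1 0.2] w 0.0253 rot [179.5   0.2  79.1] flap zmax [ 0.652 -0.044  0.225] xmin 0.625 3888
t 17.9 pull mm 33.8 lat 0.0 dz -7.1 Fpull 2.84 F [ 2.9 -0.2  0.5] w 0.025 rot [179.5   0.2  79.1] flap zmax [ 0.825 -0.014  0.222] xmin 0.623 3930
force: [3.2, -0.3, 0.3]
t 18.55 pull mm 34.0 lat 0.0 dz -7.2 Fpull 1.93 F [ 1.8 -1.  -0.5] w 0.0252 rot [179.5   0.2  79.1] flap zmax [0.856 0.012 0.22 ] xmin 0.629 3858
t 18.6 pull mm 33.9 lat 0.0 dz -7.2 Fpull 3.04 F [ 2.9 -1.1 -0.1] w 0.025 rot [179.5   0.2  79.1] flap zmax [0.843 0.027 0.222] xmin 0.629 3863
```

```bash
python3 -m creep '[[0,0,0,0,0,0,0],[0,-0.01,0,0,0,0,0],[0,0,0,0,0,0,0],[0,-0.01,0,0,0,0,0],[0,0,0,0,0,0,0],[0,-0.01,0,0,0,0,0]]' |grep force
cat >> h.py <<'E'
def flap():
    c=cam('top');W=pts(c)
    for a,b in ((.60,.625),(.63,.65),(.66,.68),(.69,.71),(.72,.74),(.75,.77)):
        k=(abs(W[...,1])<.045)&(W[...,0]>a)&(W[...,0]<b); print((a,b),np.median(W[k][:,2]).round(4),end=' ')
    print(); return c
E
python3 -c '
from h import *
chk();c=flap();cv2.imwrite("pics/p8.png",cv2.resize(c["frame"][80:260,100:400],(800,480)))'
```

```text
force: [2.7, -0.9, -0.8]
t 19.25 pull mm 34.2 lat 0.0 dz -7.3 Fpull 2.68 F [ 2.4 -1.6 -1. ] w 0.025 rot [179.5   0.2  79.1] flap zmax [0.824 0.046 0.222] xmin 0.629 3859
(0.6, 0.625) -0.0002 (0.63, 0.65) 0.1388 (0.66, 0.68) 0.1408 (0.69, 0.71) 0.1407 (0.72, 0.74) 0.1407 (0.75, 0.77) 0.1403
```

View pics/p8.png

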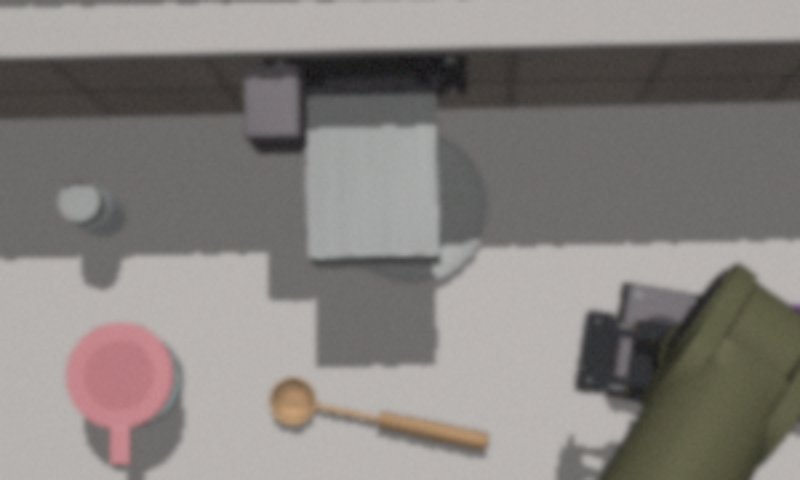

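The flap is level at z 0.140 and hasn't moved for 0.7 s, so it's shut. The lid lies on the container. I'll guide the stick back, let go and retreat.

```bash
python3 -m creep '[[0,0.5,-0.18,0,0,0,0],[0,0.5,-0.15,0,0,0,0],[0,0.5,-0.12,0,0,0,0],[0,0.5,-0.1,0,0,0,0],[0,0.5,-0.06,0,0,0,0],[0,0.5,-0.03,0,0,0,0],[0,0,0,0,0,0,0]]'
python3 -c 'from h import *;chk()'
python3 -m creep '[[0,0,0,0,0,0,0.8],[0,0,0,0,0,0,0.8],[0,0,0,0,0,0,0.8],[0,0,0,0,0,0,0.8],[0,0,0,0,0,0,0.8],[0,0,0,0,0,0,0.8]]'
```

```text
time_s: 20.0
tool_pos: [0.5438, -0.2916, 0.1649]
tool_rot: [179.8, 0.1, 79.1]
force: [0.1, -0.0, 3.3]
grip_width: 0.0251
t 20.05 pull mm 4.2 lat -0.1 dz -0.6 Fpull 0.57 F [0.8 1.1 2.3] w 0.0248 rot [1.799e+02 1.000e-01 7.900e+01] flap zmax [0.824 0.044 0.221] xmin 0.629 3853
time_s: 20.65
tool_pos: [0.5415, -0.2914, 0.1633]
tool_rot: [-179.9, 0.1, 79.0]
force: [0.7, 0.5, -0.6]
grip_width: 0.0643
```

```bash
python3 -m creep '[[0,0,-1,0,0,0,0.8],[0,0,-3,0,0,0,0.8],[0,0,-4,0,0,0,0.8],[0,0,-4,0,0,0,0.8],[0,-3,0,0,0,0,0.8],[0,0,0,0,0,0,0.8]]'
python3 - <<'E'
from h import *
c=flap();s=cam('scene');W=pts(s);hsv=cv2.cvtColor(s['frame'],cv2.COLOR_BGR2HSV)
m=((hsv[...,0]>165)|(hsv[...,0]<8))&(hsv[...,1]>50)&(abs(W[...,2]-.067)<.014)&(W[...,1]>.12)&(W[...,0]>.48)
n,l,st,_=cv2.connectedComponentsWithStats(m.astype(np.uint8)); q=W[l==1+st[1:,4].argmax()]
print('lid',q[:,2].mean(),cv2.minEnclosingCircle(q[:,:2].astype(np.float32)))
k=s['frame'][300:370,290:365]; go([.5,-.29,.28],79)
a=cv2.resize(c['frame'],(400,300)); cv2.imwrite('pics/p9.png',np.vstack([cv2.resize(s['frame'],(740,555))]))
E
```

```text
time_s: 21.25
tool_pos: [0.5108, -0.286, 0.2906]
tool_rot: [-179.9, 0.1, 78.9]
force: [0.4, -0.6, -0.5]
grip_width: 0.0692
(0.6, 0.625) -0.0008 (0.63, 0.65) 0.1392 (0.66, 0.68) 0.1408 (0.69, 0.71) 0.1406 (0.72, 0.74) 0.1406 (0.75, 0.77) 0.1406 
lid 0.06718099726153724 ((0.5258532166481018, 0.2718779146671295), 0.05518833547830582)
tcp [ 0.5143 -0.2852  0.2908] [1.7993e+02 1.4000e-01 7.9060e+01] t 21.35 F [0.09 0.22 0.25] w 0.0696
shift cm [-0.74 -1.31  1.08] rows 0.37055158515278885
turn [0.001 0.002 0.001]
```

View pics/p9.png

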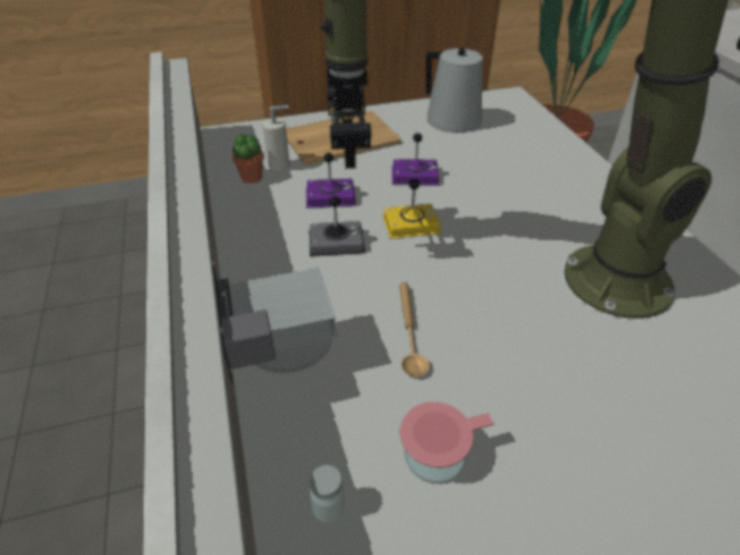

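The scene view shows the flap shut, the lid level on the container (436,440), the stick upright again (335,202), and the gripper clear of everything.

```bash
python3 -c 'from h import *;print(order.sign_off())'
```

```text
the job is handed in; nothing more can be done
None
```

The job is done and handed in at about 21 s of the 70 s allowed. The bottom lid is on the glass container and the rack flap is shut.

- **Lid:** I gripped it by its tab and drew it straight out; a check picture showed the other lids still in the rack. I lowered it until about 3 N of contact showed, then opened the fingers. In the last check the lid's top was level at z 0.067 m. Its centre was within about 4 mm of the container's centre as I measured it at the start, which is inside the 5 mm overlap. The two cameras differed by about 3 mm on where the container stands.
- **Flap:** I gripped the grey control's ball lightly at 10 N and pulled towards the arrowhead until the flap sank, at 33–34 mm. I held it there at about 2–3 N, never against the stop. At about 31 mm the flap started to sink and then paused, so I pulled 2 mm further and it went on. It ended level at z 0.140–0.141 m and stayed there after I guided the stick back and let go.
- **Other things:** The last picture shows the stick upright and the gripper clear. The spoon, jar, plate and look-alikes appear to be where they were. I checked that, and that the container had not shifted, only by eye.

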